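# Index the pantry carousel and load a jar

### The job

Turn the pantry carousel until its one empty bay clicks in place at the loading opening in the front of the guard hoop, then swing the lock lever fully from free to locked. After that, set the white ceramic jar gently and upright in the middle of the empty bay, let go and move clear, leaving the oil bottle, the tin and the moka pot where they stand.

Things in the scene. Friction and masses are not known exactly. Their poses are not given: they have to be found in the camera images.
- stand: Fixed stand of the carousel; origin on the turning axis at counter level, its -x points through the loading opening (front). Grey drum 280 mm across; thin steel guard hoop (radius 155 mm, top 71 mm above the counter) round all but the front 88 degrees; flat aluminium lip at the front.
- axis (a point): Point on the carousel's upright axis at deck height, 45 mm above the counter. The carousel: aluminium deck 270 mm across, edge wire (top 67 mm above the counter), hub pin (26 mm thick, top at 78 mm), five bays of 72 degrees, divider strips 12 mm high. Four bays hold jars or tins clipped fast (54 mm across, centred 80 mm from the axis, tops at most 122 mm above the counter); one is empty.
- carousel (a joint): Turn of the carousel (rad, counter-clockwise from above). Endless, sprung detent every 72 degrees; the empty bay is at the opening at 0 or a whole multiple of 2 pi. It starts elsewhere, perhaps still rolling into a detent. Breaking out takes about 4 N at a post; let go, it falls into the nearest detent. Pinch a post from above and lead it round the axis (it can turn in the pinch).
- empty_bay (a point): Centre of the empty bay on the deck surface, 80 mm from the axis; moves with the carousel. Its -x axis points radially outward. The posts on either side stand about 65 mm across from it (36 degrees each way about the axis): open fingers have room along the radial line, not across it.
- opening (a point): Centre of the loading place at the front of the stand, 80 mm from the axis and 45 mm above the counter: the empty bay's centre must come here. Its -x axis points radially outward through the opening. Fixed.
- post0 (a point): Centre of the flat top of a grip post: upright steel rod 16 mm thick, 103 mm tall, top 148 mm above the counter, 115 mm from the axis, on the line between two bays. Across that line there are about 30 mm to the clipped jars; along it (radially) it is free. The five posts are alike. Stands 36 degrees counter-clockwise from the empty bay's centre about the axis.
- post1 (a point): Like post0, another grip post. Stands 108 degrees counter-clockwise from the empty bay's centre about the axis.
- post2 (a point): Like post0, another grip post. Stands 180 degrees counter-clockwise from the empty bay's centre about the axis.
- post3 (a point): Like post0, another grip post. Stands 252 degrees counter-clockwise from the empty bay's centre about the axis.
- post4 (a point): Like post0, another grip post. Stands 324 degrees counter-clockwise from the empty bay's centre about the axis.
- lock_lever (a joint): Turn of the lock lever (rad, counter-clockwise from above): 0 = free (pointing straight away from the carousel's axis), where it starts; 1.4 = locked (swung towards the stand's front side). An over-centre spring holds it at either end; it takes about 4 N at the knob. It drives a bolt into the carousel: it locks only with the carousel in a detent, which then cannot turn.
- lever_knob (a point): Centre of the flat top of the lever's grip: upright black round knob, 18 mm thick and 53 mm tall, top 130 mm above the counter, 65 mm from the pivot, on a flat dark steel arm whose top is 77 mm above the counter.
- lever_pivot (a point): Point on the lever's upright pivot axis, 130 mm above the counter. Fixed, over a dark steel block 52 mm square and 58 mm tall beside the stand, 185 mm from the carousel's axis.
- jar: Loose white ceramic jar with a wooden lid, 58 mm across and 110 mm tall, 0.25 to 0.5 kg; origin at the centre of its underside, z up. Stands on the counter right of the stand; jar, oil bottle and tin swap places from start to start. Grip the body 60 to 75 mm above its underside.
- oil_bottle: Bystander: loose green glass bottle, 62 mm across and 200 mm tall; origin at the centre of its underside. Leave it standing where it is.
- tin: Bystander: loose wide low tin, 72 mm across and 62 mm tall; origin at the centre of its underside. Leave it where it is.
- moka_pot: Bystander: loose aluminium moka pot, 88 mm across and 160 mm tall, with a black side handle out to 72 mm along its own y; origin at the centre of its underside. Leave it where it is.
There are look-alikes about, which are no part of the job. What is meant by the jar is not green, and is the smaller of those in its own colour.

How it is judged (in metres and radians):
On the way, in this order (a step that is already met when the one before it is completed fails the run):
1. the empty bay rests in its detent at the loading opening (within 8 mm), lock lever still free, jar not yet loaded (horizontal distance between empty_bay and opening below 0.008 m and value of joint lock_lever below 0.35 rad and horizontal distance between jar and opening above 0.1 m), for 0.2 s.
2. the lock lever is fully over at locked with the empty bay at the opening, jar not yet loaded (horizontal distance between empty_bay and opening below 0.008 m and value of joint lock_lever above 1.25 rad and horizontal distance between jar and opening above 0.1 m), for 0.2 s.
At the end, for the whole second after the job is handed in: Empty bay within 8 mm of the loading opening, lock lever beyond 1.25 rad (locked), jar upright (0.1 rad) and at rest on the deck within 18 mm of the empty bay's centre; oil bottle, tin and moka pot upright (0.15 rad), within 25 mm of where they began (horizontal distance between empty_bay and opening below 0.008 m and value of joint lock_lever above 1.25 rad and horizontal distance between jar and empty_bay below 0.018 m and z of jar in the frame of empty_bay between -0.004 and 0.006 m and angle between jar's own z axis and vertical below 0.1 rad and linear speed of jar below 0.02 m/s and distance of each of oil_bottle, tin, moka_pot from where it was at the start of the episode below 0.025 m and angle between each of oil_bottle, tin, moka_pot's own z axis and vertical below 0.15 rad); the robot touches nothing.
It fails at once if the green oil bottle is shifted more than 25 mm or tipped over (distance of oil_bottle from where it was at the start of the episode above 0.025 m or angle between oil_bottle's own z axis and vertical above 0.3 rad).
It fails at once if the wide low tin is shifted more than 25 mm or tipped over (distance of tin from where it was at the start of the episode above 0.025 m or angle between tin's own z axis and vertical above 0.3 rad).
It fails at once if the moka pot is shifted more than 25 mm or tipped over (distance of moka_pot from where it was at the start of the episode above 0.025 m or angle between moka_pot's own z axis and vertical above 0.3 rad).
It fails at once if the jar is tipped more than 0.6 rad (angle between jar's own z axis and vertical above 0.6 rad).
It fails at once if the jar is dropped or banged on the carousel (more than 60 N) (contact force between jar and carousel above 60 N).
It also fails if it takes over 72 s, if anything falls off the work surface, if the arm or the gripper's body presses on something with over 40 N, if the wrist force passes 120 N, or if a joint passes its speed limit or range.

### The arm

A 6-joint arm with a two-finger parallel gripper is mounted at the origin on the work surface. World frame = base frame: x ahead of the robot, y to its left, z up, the work surface at z = 0. Lengths are in m, angles in degrees, forces in N, time in s.
With the tool pointing down it reaches from about 0.325 to 0.775 m from the base axis. Payload 5.5 kg.
Tool frame: the origin (TCP) lies at the centre of the arm's flange, where the gripper is bolted on; the fingertips stand 182 mm ahead of it and the grasp point (between the pads) lies 163 mm ahead of it; z points along the fingers, y is the line along which they close (so a half turn about z gives the same grasp; the last joint's range is limited). The gripper opens to 88 mm and grips with 3 to 60 N. Pads are 20 mm wide; open, the fingers measure 115 mm over their backs; the gripper's body (75 mm by 178 mm) begins 61 mm behind the grasp point.
Start: joints at [67.913, 5.22, 70.514, -0, 104.267, -3.249], TCP at [0.194, 0.568, 0.405] pointing down, gripper open.
Joint ranges: [-164.24, 164.24], [-49.07, 125.15], [9.68, 141.18], [-86.29, 266.29], [3.28, 154.24], [-151.56, 151.56]. Speed limits (degrees/s): [147.25, 147.25, 172.46, 180, 180, 180].

### API

Orientations are given as [roll, pitch, yaw] about the fixed x, y, z axes, in that order (R = Rz(yaw) Ry(pitch) Rx(roll)).
In Python, from station import r gives the robot as it stands. The module is installed in compiled form; this text tells all that it offers. Calls block until the motion is done:
- r.reach(position, orientation): joint-space move of the TCP to a pose.
- r.servo_line(position, rotation=None, speed=0.15): straight line of the TCP; rotation=None keeps the orientation; speed is the mean speed in m/s.
- r.move_joints(angles): joint-space move.
- r.let_go() and r.grab(squeeze=None): open the fingers fully, or close them until they stop; squeeze is the grip in N (None keeps the last).
- r.wait(seconds).
- r.inverse_kinematics(position, orientation): joint angles nearest the present ones, or None.
- r.sense(): the state.
- r.snapshot(name): name is "scene" or "top" or "wrist"; returns a dict with "frame" (384x512x3 uint8, red, green, blue), "fx", "fy", "cx", "cy" (pixels), "dist_coeffs" ([k1, k2, p1, p2, k3] as OpenCV has them; the pictures are not rectified), "R" (3x3) and "t" (3): a world point X has camera coordinates R X + t. Camera axes: x right, y down, z forward; pixel columns grow to the right and rows downward; lengths in m; the calibration is good to about 2 mm. A picture is of the moment at which its call begins. There is no depth.
A pose or a line that the arm cannot do raises r.IKError and nothing moves.
- r.hand_in(): hands the job in; it is judged then, once.
The state is a dict: "clock": time; "joints": joint angles; "joint_vel": joint speeds; "joint_torque": joint torques, N m; "tcp_pos": TCP position; "orientation": TCP orientation; "contact_force": force on the tool from outside, world axes, zero at the start; "torque": the same for the moment, N m; "opening": finger opening in m; "gripper_force": force on a finger pad.
Only numpy, scipy, OpenCV 4.12 (cv2) and the standard library are available. Lean on these libraries where they do the work, as an engineer would, in place of code of your own. Each camera call takes 0.05 s, during which the arm holds its last target. There are 200 camera calls.

## Working session

There is one attempt and no reset: what is moved stays moved. The work goes in short steps, each a Python script; the robot and the scene stay as the last script left them, time stands still between calls to the robot, and variables do not carry over. Pictures are saved under pics/ and viewed, at most 10 in all, crops included, and the job is handed in when it is done.

```bash
mkdir -p pics; python3 - <<'E'
from station import r
import cv2,numpy as np,pickle
S={}
for n in ("scene","top","wrist"):
    s=r.snapshot(n);S[n]=s
    print(n,s["fx"],s["cx"],s["cy"],s["dist_coeffs"],np.round(s["R"],3).tolist(),np.round(s["t"],3))
pickle.dump(S,open("s0.pkl","wb"))
im=np.hstack([S["scene"]["frame"],S["top"]["frame"]])[:,:,::-1]
cv2.imwrite("pics/a.png",cv2.resize(S["scene"]["frame"][:,:,::-1],(800,600),interpolation=cv2.INTER_CUBIC))
cv2.imwrite("pics/b.png",cv2.resize(S["top"]["frame"][:,:,::-1],(800,600),interpolation=cv2.INTER_CUBIC))
print(r.sense())
E
```

```text
scene 411.0004137840867 253.57966882725577 192.27467121556583 [-0.03591411  0.          0.          0.          0.        ] [[0.134, 0.991, 0.01], [0.817, -0.104, -0.567], [-0.561, 0.084, -0.823]] [-0.041 -0.36   1.438]
top 388.19308997975236 258.5047596743483 191.87682479723082 [-0.11447908  0.          0.          0.          0.        ] [[-0.027, -1.0, 0.001], [-0.989, 0.026, -0.145], [0.145, -0.005, -0.989]] [-0.029  0.544  1.155]
wrist 343.901617362516 250.4584254955138 185.55505563894695 [-0.02358036  0.          0.          0.          0.        ] [[0.322, 0.947, -0.002], [0.907, -0.308, 0.287], [0.271, -0.094, -0.958]] [-0.6   -0.036  0.391]
{'clock': 0.15, 'joints': array([ 6.79129996e+01,  5.25099021e+00,  7.05643377e+01, -1.04117331e-03,
        1.04267206e+02, -3.24803865e+00]), 'joint_vel': array([-7.41349690e-02, -1.84490865e-01, -1.51957886e-01,  2.07087597e-03,
        1.40789096e-01,  1.56922336e-05]), 'joint_torque': array([ 2.16323519e-03, -4.47045600e+01, -4.06909490e+01,  6.98958384e-02,
        2.74600298e-02, -1.13191259e-04]), 'tcp_pos': array([0.19375879, 0.56789544, 0.40380621]), 'orientation': array([-1.79917542e+02, -3.66842909e-03,  1.61160780e+02]), 'contact_force': array([ 0.84970889,  0.28011791, -0.0155386 ]), 'torque': array([-0.03483512,  0.00751436,  0.02938126]), 'gripper_force': 0.0, 'opening': 0.0879686466839498}
```

View pics/a.png

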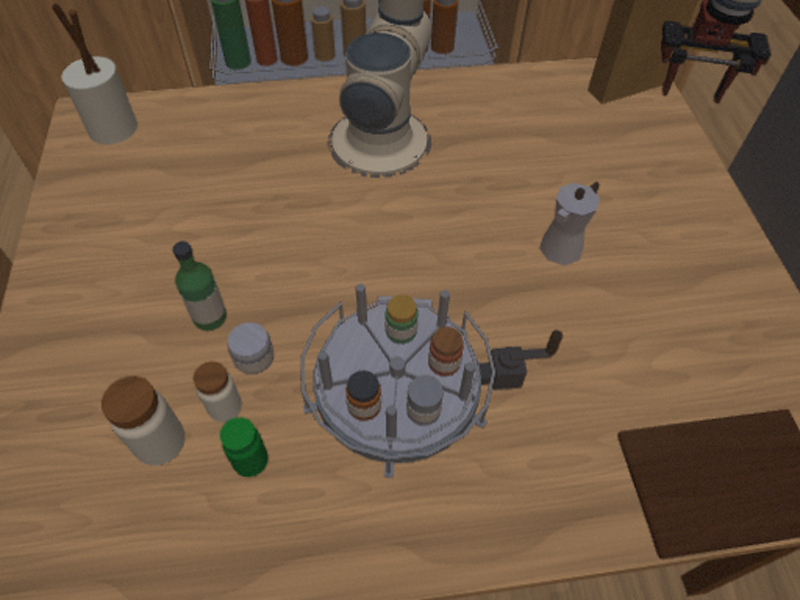

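View pics/b.png

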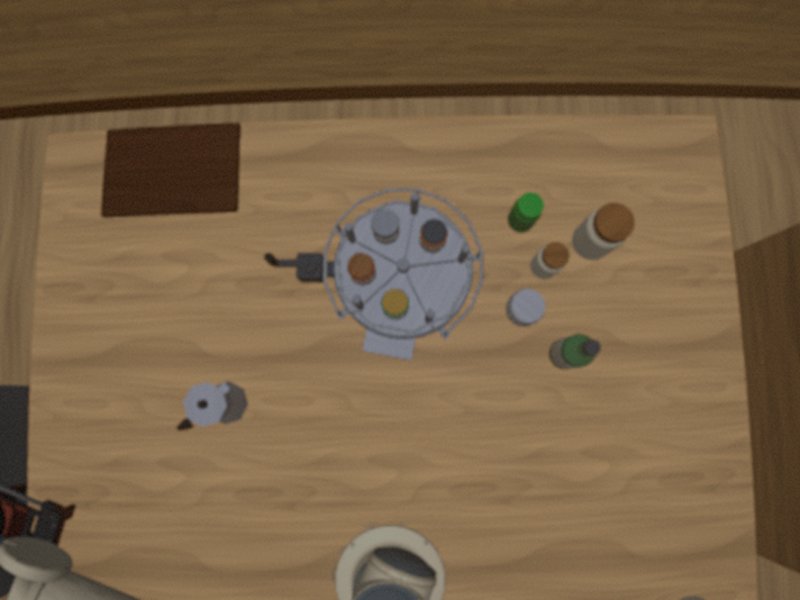

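The scene view (800-px scale) shows these objects:

- **Candidates for the jar:** small white jar with wooden lid (218,390), large white jar with wooden lid (145,420), green jar (245,447), white utensil crock (100,100), and the low tin (250,348).
- **Choice:** the small white one at (218,390), which is (552,258) in the top view.
- **Carousel:** the hub is at (397,362) in scene and (403,265) in top. The empty bay is at top (445,290), one detent counter-clockwise from the front lip at (390,345). It therefore needs about −72°.
- **Lever knob:** scene (555,340), top (270,258).

```bash
cat > h.py <<'E'
import numpy as np,cv2,pickle
from scipy.optimize import least_squares
def ray(s,uv):
    K=np.array([[s["fx"],0,s["cx"]],[0,s["fy"],s["cy"]],[0,0,1]])
    n=cv2.undistortPoints(np.array([[uv]],float),K,np.array(s["dist_coeffs"]))[0,0]
    R=np.array(s["R"]);d=R.T@np.array([n[0],n[1],1]);return -R.T@np.array(s["t"]),d/np.linalg.norm(d)
def tri(views):
    A=0;b=0;L=[ray(s,uv) for s,uv in views]
    for c,d in L:
        P=np.eye(3)-np.outer(d,d);A=A+P;b=b+P@c
    X=np.linalg.solve(A,b)
    return X,[round(1e3*np.linalg.norm((np.eye(3)-np.outer(d,d))@(X-c)),1) for c,d in L]
def onz(s,uv,z):
    c,d=ray(s,uv);return c+d*(z-c[2])/d[2]
def proj(s,X):
    K=np.array([[s["fx"],0,s["cx"]],[0,s["fy"],s["cy"]],[0,0,1]])
    return cv2.projectPoints(np.array(X,float).reshape(-1,1,3),cv2.Rodrigues(np.array(s["R"]))[0],np.array(s["t"],float),K,np.array(s["dist_coeffs"]))[0].reshape(-1,2)
E
python3 - <<'E'
from h import *
S=pickle.load(open("s0.pkl","rb"));k=1/1.5625
P={"hub":((397,361),(403,265)),"knob":((556,336),(270,258)),"jarlid":((212,370),(555,253)),"tin":((249,336),(526,305)),"bottle":((181,248),(591,347)),
"moka":((578,193),(203,404)),"green":((240,430),(530,205)),"bigjar":((133,398),(614,222)),
"p_fr":((361,288),(431,315)),"p_fl":((444,293),(358,302)),"p_r":((322,356),(463,257)),"p_l":((468,368),(349,233)),"p_b":((390,409),(414,197))}
for n,(a,b) in P.items():
    X,e=tri([(S["scene"],np.array(a)*k),(S["top"],np.array(b)*k)]);print(n,X.round(3),e)
for uv in ((390,345),(368,353),(411,357)): print("lip",onz(S["top"],np.array(uv)*k,0.04).round(3))
s=S["wrist"];R=np.array(s["R"]);print("wrist cam",-R.T@s["t"])
E
```

```text
hub [ 0.607 -0.042  0.074] [np.float64(1.8), np.float64(1.8)]
knob [0.618 0.208 0.118] [np.float64(3.1), np.float64(3.1)]
jarlid [ 0.612 -0.325  0.121] [np.float64(2.3), np.float64(2.3)]
tin [ 0.523 -0.278  0.065] [np.float64(1.0), np.float64(1.0)]
bottle [ 0.43  -0.36   0.196] [np.float64(0.3), np.float64(0.3)]
moka [0.351 0.319 0.15 ] [np.float64(1.5), np.float64(1.5)]
green [ 0.71  -0.286  0.109] [np.float64(2.8), np.float64(2.8)]
bigjar [ 0.661 -0.43   0.153] [np.float64(4.0), np.float64(4.0)]
p_fr [ 0.501 -0.088  0.137] [np.float64(3.1), np.float64(3.1)]
p_fl [0.528 0.043 0.138] [np.float64(3.2), np.float64(3.2)]
p_r [ 0.609 -0.156  0.12 ] [np.float64(0.9), np.float64(0.9)]
p_l [0.66  0.058 0.124] [np.float64(2.4), np.float64(2.4)]
p_b [ 0.72  -0.066  0.142] [np.float64(0.4), np.float64(0.4)]
lip [ 0.455 -0.014  0.04 ]
lip [0.441 0.029 0.04 ]
lip [ 0.431 -0.054  0.04 ]
wrist cam [0.12009579 0.59394438 0.38366719]
```

```bash
python3 - <<'E'
from station import r
from h import *
W={}
for n,(x,y) in {"E":(0.55,0.17),"A":(0.56,0.04),"B":(0.56,-0.12),"C":(0.56,-0.25),"D":(0.54,-0.36)}.items():
    try: r.reach([x,y,0.45],[180,0,180])
    except r.IKError: print("IK",n); continue
    r.wait(0.15); W[n]=r.snapshot("wrist"); print(n,r.sense()["clock"],r.sense()["tcp_pos"].round(3))
W["scene"]=r.snapshot("scene")
pickle.dump(W,open("w.pkl","wb"))
for n in "AB":
    cv2.imwrite(f"pics/{n}.png",cv2.resize(W[n]["frame"][:,:,::-1],(800,600),interpolation=cv2.INTER_CUBIC))
P={"E":(.618,.208,.13),"A":(.618,.208,.13),"C":(0.612,-.325,.11),"D":(0.612,-.325,.11)}
out=[]
for n,X in P.items():
    if n not in W: continue
    u,v=np.round(proj(W[n],X)[0]).astype(int);u0=min(max(u-66,0),512-133);v0=min(max(v-50,0),384-100)
    print(n,u,v,"crop",u0,v0)
    out.append(cv2.resize(W[n]["frame"][v0:v0+100,u0:u0+133,::-1],(400,300),interpolation=cv2.INTER_CUBIC))
cv2.imwrite("pics/c.png",np.vstack([np.hstack(out[:2]),np.hstack(out[2:4])]))
E
```

```text
E 2.2833 [0.55  0.171 0.45 ]
A 3.0667 [0.56  0.041 0.45 ]
B 3.95 [ 0.56  -0.118  0.45 ]
C 4.7333 [ 0.56  -0.249  0.45 ]
D 5.4583 [ 0.54  -0.359  0.451]
E 288 242 crop 222 192
A 424 232 crop 358 182
C 173 217 crop 107 167
D 283 235 crop 217 185
```

View pics/A.png

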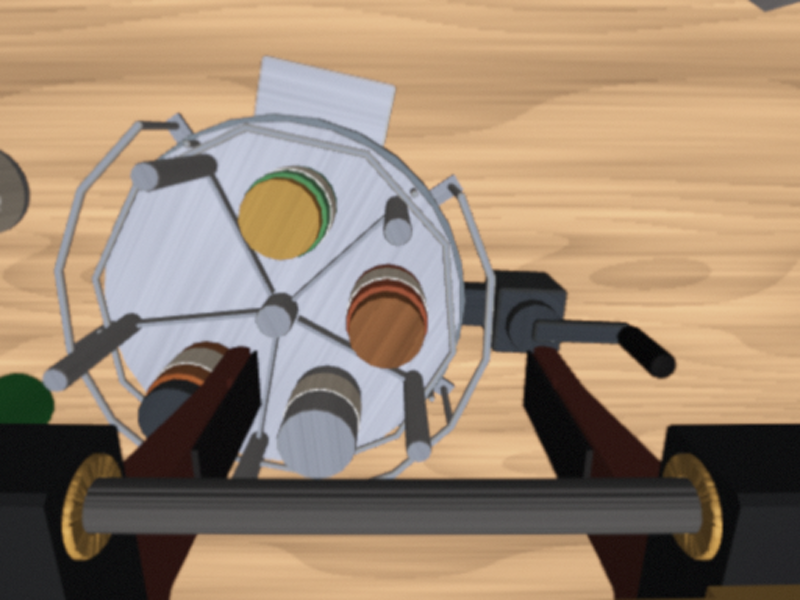

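View pics/B.png

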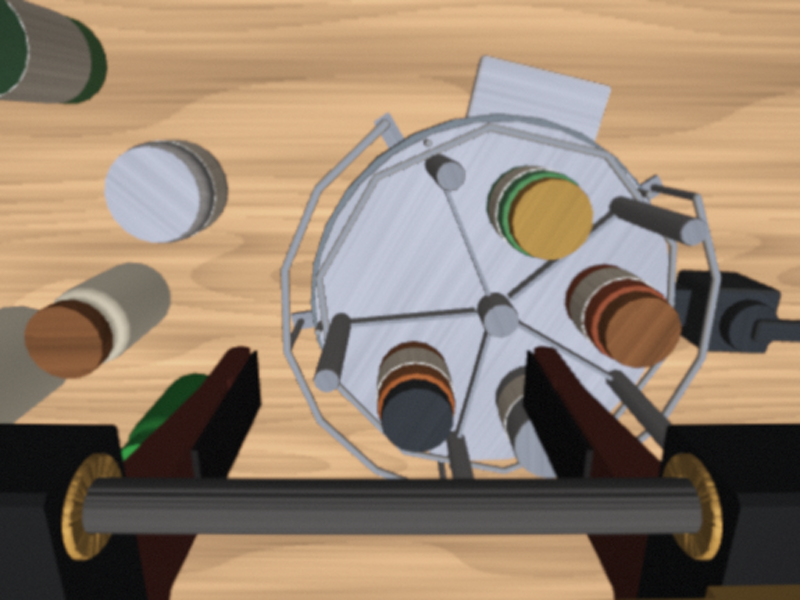

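View pics/c.png

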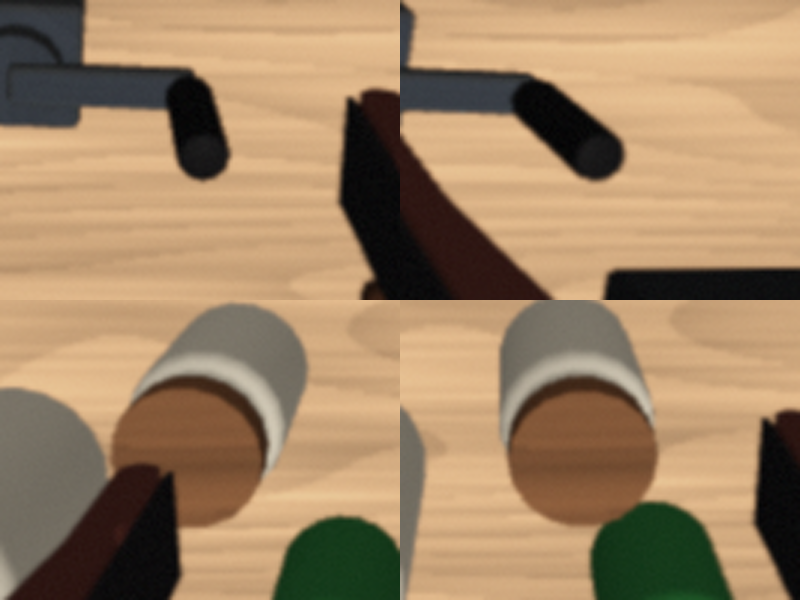

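View A shows the front-right post top at (145,176), front-left post (397,232), right post (58,379), left post (418,450) and the hub (273,318). In view B the same points are at (449,174), (693,231) and (327,379), with the hub at (502,318). B also shows the tin at (153,193) and the jar lid at (69,338). The crops show the knob top at (203,157) in E and (200,155) in A, and the jar lid at (189,157) in C and (182,157) in D: small and white with a wooden lid, so the choice holds. The green pot stands close to it, on the +x side.

```bash
python3 - <<'E'
from h import *
W=pickle.load(open("w.pkl","rb"));k=1/1.5625;A,B=W["A"],W["B"]
f=lambda *p:np.array(p)*k
T={"hub":[(A,f(274,318)),(B,f(502,318))],"p_fr":[(A,f(145,176)),(B,f(450,174))],"p_fl":[(A,f(397,232)),(B,f(693,231))],"p_r":[(A,f(58,379)),(B,f(327,379))],
"knob":[(W["E"],(222+203/3.008,192+157/3)),(A,(358+200/3.008,182+155/3))],
"jar":[(W["C"],(107+189/3.008,167+157/3)),(W["D"],(217+182/3.008,185+157/3)),(B,f(69,338))],
"pivot_arcs":[(A,f(533,325)),(B,f(757,323))],
"lipL":[(A,f(396,87)),(B,f(610,88))],"lipR":[(A,f(263,57)),(B,f(484,57))],
"hoopR":[(A,f(179,115)),(B,f(385,117))],"hoopL":[(A,f(454,180)),(B,f(655,182))]}
X={}
for n,v in T.items():
    X[n],e=tri(v);print(n,X[n].round(4),e)
h=X["hub"]
for n in X:
    d=X[n]-h;print(n,"r",np.hypot(*d[:2]).round(4),"az",np.degrees(np.arctan2(d[1],d[0])).round(1))
d=X["knob"]-X["pivot_arcs"];print("lever len",np.hypot(*d[:2]),np.degrees(np.arctan2(d[1],d[0])))
E
```

```text
hub [ 0.6088 -0.0398  0.0766] [np.float64(0.0), np.float64(0.0)]
p_fr [ 0.5052 -0.087   0.1453] [np.float64(0.4), np.float64(0.4)]
p_fl [0.5344 0.0449 0.1464] [np.float64(0.4), np.float64(0.4)]
p_r [ 0.6232 -0.1549  0.1439] [np.float64(0.2), np.float64(0.2)]
knob [0.6204 0.2091 0.1296] [np.float64(0.4), np.float64(0.4)]
jar [ 0.616  -0.3298  0.1039] [np.float64(0.9), np.float64(0.9), np.float64(1.7)]
pivot_arcs [0.6124 0.1411 0.0779] [np.float64(0.6), np.float64(0.6)]
lipL [0.4521 0.0452 0.0065] [np.float64(0.0), np.float64(0.0)]
lipR [ 0.4321 -0.0509  0.0126] [np.float64(0.0), np.float64(0.0)]
hoopR [ 0.4726 -0.1225 -0.0046] [np.float64(1.0), np.float64(1.0)]
hoopL [0.5209 0.0911 0.0012] [np.float64(0.5), np.float64(0.5)]
hub r 0.0 az 0.0
p_fr r 0.1138 az -155.5
p_fl r 0.1128 az 131.3
p_r r 0.1159 az -82.9
knob r 0.2492 az 87.3
jar r 0.2901 az -88.6
pivot_arcs r 0.181 az 88.9
lipL r 0.1783 az 151.5
lipR r 0.177 az -176.4
hoopR r 0.1593 az -148.7
hoopL r 0.1578 az 123.9
lever len 0.06847013529841195 83.2977428623996
```

```bash
cat >> h.py <<'E'
def turn_about(r,c,rad,a0,a1,z,n=7,speed=0.06):
    """lead a pinched post round c; closing line stays radial"""
    for a in np.linspace(a0,a1,n)[1:]:
        t=np.radians(a);r.servo_line([c[0]+rad*np.cos(t),c[1]+rad*np.sin(t),z],[180,0,(a-90+180)%360-180],speed=speed)
E
python3 - <<'E'
from station import r
from h import *
P=np.array([[.5052,-.087],[.5344,.0449],[.6232,-.1549]]);hub=np.array([.6088,-.0398])
ang=lambda d:np.radians(np.array([203.6,131.6,275.6])+d)
f=lambda p:np.r_[((p[:2]+.115*np.c_[np.cos(ang(p[2])),np.sin(ang(p[2]))])-P).ravel(),p[:2]-hub]
s=least_squares(f,[*hub,0]);c=s.x[:2];d=s.x[2];print(c,d,(s.fun*1e3).round(1))
W=pickle.load(open("w.pkl","rb"))
print("jar@.11",[onz(W[n],uv,.11)[:2].round(4) for n,uv in (("C",(107+189/3.008,167+157/3)),("D",(217+182/3.008,185+157/3)),("B",(69/1.5625,338/1.5625)))])
a0=203.6+d/2;t=np.radians(a0);x,y=c+.115*np.array([np.cos(t),np.sin(t)]);z=0.136+0.163
o=[180,0,a0-90]
r.reach([x,y,0.40],o); r.servo_line([x,y,z],speed=0.15)
q=r.sense();print(q["clock"],q["tcp_pos"],q["contact_force"])
r.grab(35);q=r.sense();print("grab",q["opening"],q["gripper_force"],q["contact_force"].round(1),q["joints"].round(1))
if 0.012<q["opening"]<0.02:
    turn_about(r,c,.115,a0,a0-72-d/2,z)
    q=r.sense();print("turned",q["clock"],q["opening"],q["contact_force"].round(1),q["joints"].round(1))
    r.let_go();r.servo_line([*q["tcp_pos"][:2],0.42],speed=0.2)
    r.reach([0.56,-0.04,0.45],[180,0,180]);r.wait(.2)
    s=r.snapshot("wrist");pickle.dump(s,open("t.pkl","wb"))
    cv2.imwrite("pics/t.png",cv2.resize(s["frame"][:,:,::-1],(800,600),interpolation=cv2.INTER_CUBIC))
print(r.sense()["clock"])
E
```

```text
[ 0.61038784 -0.04025924] 0.42695765074213815 [ 0.2 -0.1 -1.   0.3 -0.7  0.3  1.6 -0.5]
jar@.11 [array([ 0.6144, -0.3287]), array([ 0.6141, -0.3302]), array([ 0.6117, -0.3251])]
7.725 [ 0.5054327  -0.08688694  0.30009663] [0.14800404 0.25735723 0.3902324 ]
grab 0.015227707839170854 34.99770998954773 [-4.6 -1.3  1.4] [-13.6  -8.1  94.3  -0.1  93.9 -37.4]
turned 12.1333 0.015212323729535111 [ 0.3 -0.9 -1. ] [ 1.2 -4.4 90.9 -0.1 93.5 49.5]
16.5167
```

View pics/t.png

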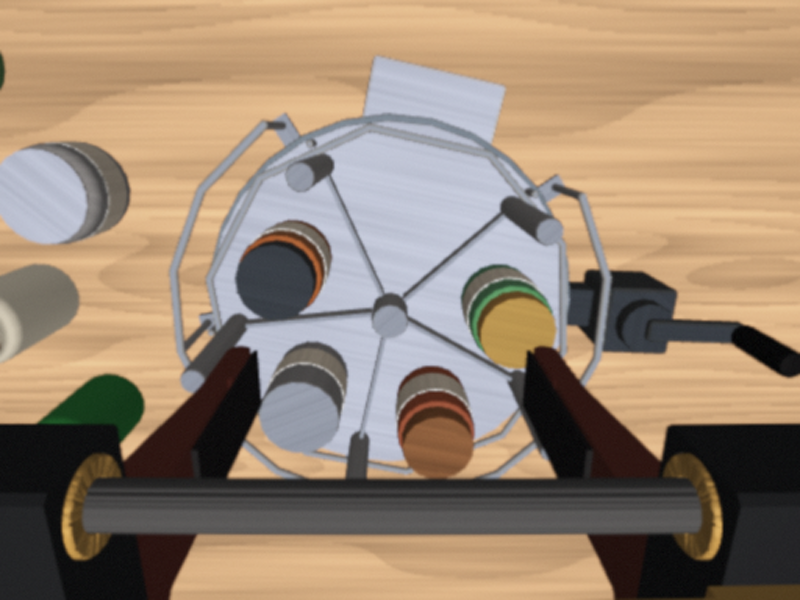

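The empty bay now faces the lip, with the flanking posts at (301,174) and (546,231) and the lever still free. Next is the lever.

```bash
python3 - <<'E'
from station import r
from h import *
c=np.array([.6104,-.0403]);s=pickle.load(open("t.pkl","rb"));k=1/1.5625
for uv in ((301,174),(546,231)):
    d=onz(s,np.array(uv)*k,.148)[:2]-c;print(np.hypot(*d).round(4),np.degrees(np.arctan2(d[1],d[0]))%360)
kn=np.array([.6204,.2091]);a0=np.degrees(np.arctan2(*(kn-c)[::-1]));t=np.radians(a0);pv=kn-.065*np.array([np.cos(t),np.sin(t)]);print(a0,pv)
z=.115+.163
r.reach([*kn,.40],[180,0,a0-90]);r.servo_line([*kn,z],speed=.15)
r.grab(35);q=r.sense();print("grab",q["opening"],q["contact_force"].round(1),q["joints"].round(1))
if .014<q["opening"]<.022:
    turn_about(r,pv,.065,a0,a0+80.5,z,n=8,speed=.05)
    q=r.sense();print("swung",q["clock"],q["opening"],q["contact_force"].round(1),q["torque"].round(2))
    r.let_go();r.servo_line([*q["tcp_pos"][:2],.42],speed=.2)
    r.reach([.56,.06,.45],[180,0,180]);r.wait(.2)
    s=r.snapshot("wrist");pickle.dump(s,open("u.pkl","wb"))
    cv2.imwrite("pics/u.png",cv2.resize(s["frame"][:,:,::-1],(800,600),interpolation=cv2.INTER_CUBIC))
print(r.sense()["clock"])
E
```

```text
0.1154 203.26465701087443
0.113 132.58212518959655
87.70388515870624 [0.61779584 0.14415219]
grab 0.017354279192400988 [-0.2 -3.8  1.5] [ 1.560e+01  1.420e+01  7.330e+01 -1.000e-01  9.250e+01  1.079e+02]
swung 24.4333 0.017580562330298852 [-2.9 -4.   0.8] [-0.81  0.43 -0.13]
28.4
```

View pics/u.png

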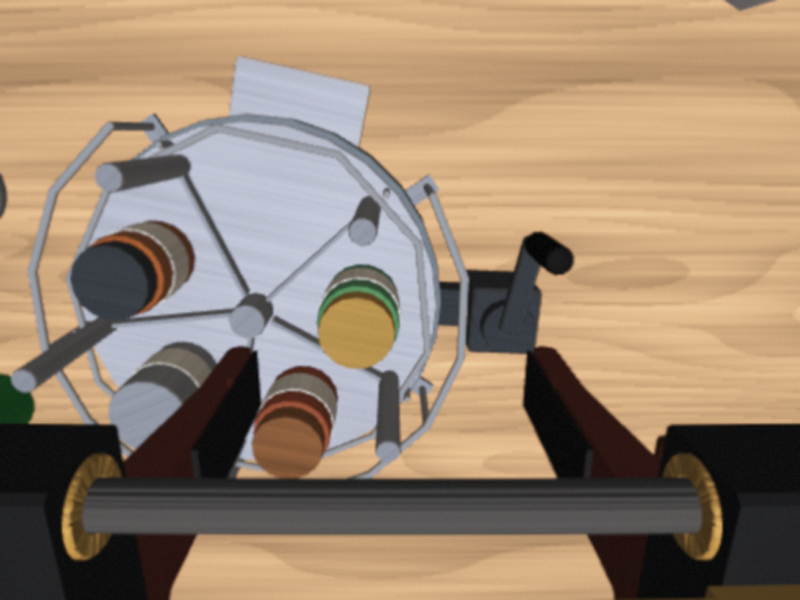

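The knob top is now at (560,258) and the lever arm points to the front, so the lever looks locked. I'll check the angle numerically, then pick up the jar.

```bash
python3 - <<'E'
from station import r
from h import *
s=pickle.load(open("u.pkl","rb"));K=onz(s,np.array((560,258))/1.5625,.13)[:2];pv=np.array([.6178,.1442])
d=K-pv;a=np.degrees(np.arctan2(d[1],d[0]))-87.7;print("lever",a,np.hypot(*d))
assert a>74
j=[.6143,-.329];az=55
r.reach([.56,-.2,.47],[180,0,az+90]);r.reach([*j,.45],[180,0,az+90])
q=r.sense();print(q["joints"].round(1),q["tcp_pos"])
b=r.snapshot("wrist")
r.servo_line([*j,.072+.163],speed=.12);q=r.sense();print(q["contact_force"].round(1),q["tcp_pos"])
r.grab(25);q=r.sense();print("grab",q["opening"],q["contact_force"].round(1),q["tcp_pos"],q["clock"])
if q["opening"]>.05:
    r.servo_line([*j,.44],speed=.15);q=r.sense();print("lift",q["opening"],q["contact_force"].round(1))
    r.snapshot
    s=r.snapshot("scene");pickle.dump(s,open("v.pkl","wb"))
    cv2.imwrite("pics/v.png",cv2.resize(s["frame"][100:340,:320,::-1],(800,600),interpolation=cv2.INTER_CUBIC))
print(r.sense()["clock"])
E
```

```text
lever 80.67830909496634 0.06634030213591881
[-30.9  22.2  46.2   0.  111.6 -85.9] [ 0.61493958 -0.32764142  0.44968593]
[-0.3  0.1  0.5] [ 0.61446282 -0.32911003  0.23603808]
grab 0.0569623085909818 [-1.8 -0.6  1.6] [ 0.61416962 -0.32928655  0.23518062] 32.6167
lift 0.05749488489562259 [ 0.3  0.2 -2. ]
34.1833
```

View pics/v.png

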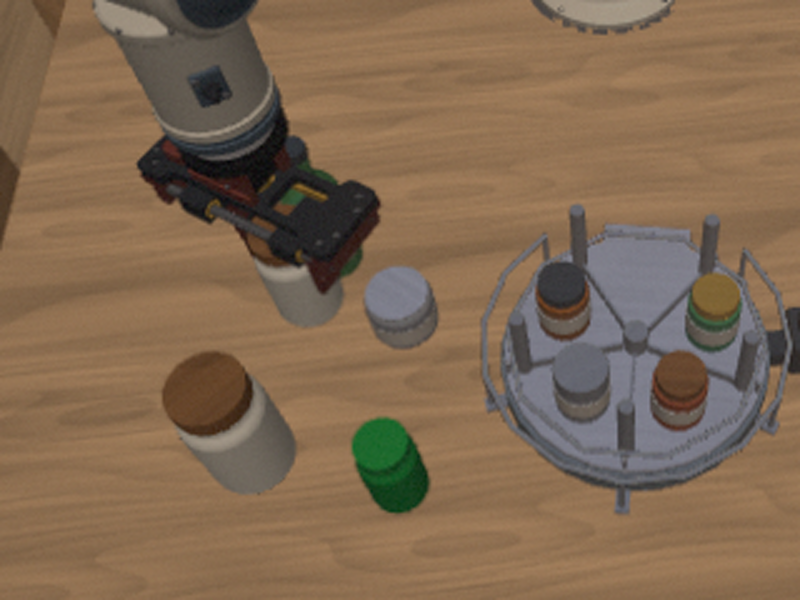

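The jar is lifted and held (opening 57.5 mm) and the bystanders are undisturbed: tin at (400,305), bottle still behind the gripper. Now I'll carry it over and place it.

```bash
python3 - <<'E'
from station import r
from h import *
p=[.5323,-.0231];o=[180,0,77.6]
r.servo_line([*p,.44],o,speed=.15);r.wait(.3)
r.servo_line([*p,.30],speed=.1);r.servo_line([*p,.286],speed=.03);r.wait(.3)
f0=r.sense()["contact_force"][2]
z=.286
while z>.276:
    z-=.001;r.servo_line([*p,z],speed=.01);r.wait(.05)
    q=r.sense();f=q["contact_force"][2]-f0
    if f>1.5: break
print("z",z,q["tcp_pos"],"df",f,q["opening"],q["clock"])
r.let_go();r.wait(.2);q=r.sense();print(q["contact_force"].round(1))
r.servo_line([*p,.42],speed=.12)
r.reach([.56,-.09,.47],[180,0,180]);r.wait(.2)
s=r.snapshot("wrist");pickle.dump(s,open("x.pkl","wb"));t=r.snapshot("scene");pickle.dump(t,open("y.pkl","wb"))
cv2.imwrite("pics/x.png",np.hstack([cv2.resize(s["frame"][:,:,::-1],(400,300)),cv2.resize(t["frame"][:300,:400,::-1],(400,300))]))
print(r.sense()["clock"])
E
```

```text
z 0.27899999999999997 [ 0.53228282 -0.02305592  0.2800406 ] df 8.644889281212048 0.057645457533233364 41.3083
[ 0.4  0.1 -0.3]
45.45
```

View pics/x.png

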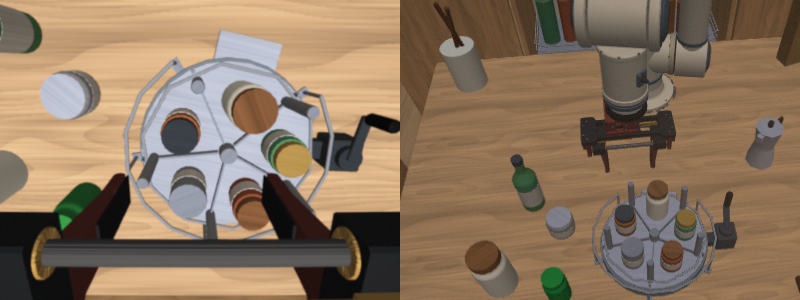

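The jar stands upright in the empty bay (lid at (254,110) in the left panel), the lever is locked, and the bottle, tin and moka pot are in place. I'll check the lid position numerically, then hand in.

```bash
python3 - <<'E'
from station import r
from h import *
s=pickle.load(open("x.pkl","rb"));X=onz(s,np.array((254,110))*1.28,.155);d=np.hypot(*(X[:2]-[.5323,-.0231]));print(X,d)
if d<.012: print(r.hand_in())
E
```

```text
[ 0.53016816 -0.0248237   0.155     ] 0.00274151085188263
the job is handed in; nothing more can be done
None
```

The job is handed in: the empty bay sits at the opening, the lever measures about 80° over (locked), and the jar stands upright about 3 mm from the bay centre, with the bottle, tin and moka pot left standing in place; the hand-in call gave no verdict.

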